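# Centre the stemmed cup on the bar scale and zero it

## Robot

A 7-joint arm with a two-finger parallel gripper is mounted at the origin on the work surface. World frame = base frame: x ahead of the robot, y to its left, z up, the work surface at z = 0. Lengths are in m, angles in rad, forces in N, time in s.
With the tool pointing down it reaches from about 0.425 to 0.875 m from the base axis. Payload 9.9 kg.
Tool frame: the origin (TCP) lies midway between the tips of the shut fingers; the grasp point (between the pads) lies 19 mm behind it; z points along the fingers, y is the direction in which the jaws open and shut (so a half turn about z gives the same grasp; the last joint's range is limited). The gripper opens to 85 mm and grips with 20 to 120 N. Pads are 22 mm wide; open, the fingers measure 114 mm over their backs; the gripper's body (76 mm by 85 mm) begins 54 mm behind the grasp point. The pads swing forward as they close: fully open they stand 13 mm farther back than shut.
Start: joints at [-1.3, 0.576, 0.025, 1.437, -0.015, 1.129, -0.057], TCP at [0.234, 0.633, 0.231] pointing down, gripper open.
Joint ranges: [-2.76, 2.76], [-0.34, 2.15], [-1.52, 1.57], [0.19, 2.46], [-1.09, 4.23], [0.17, 1.99], [-2.82, 2.82]. Speed limits (rad/s): [2.22, 2.22, 3.01, 3.01, 3.14, 3.14, 3.14].

## Interface

Orientations are given as a unit quaternion [w, x, y, z].
In Python, from rig import sense, grab_frame, job_done gives the robot as it stands.
- The arm moves only by the tool move_arm, never from a script. Its argument "motion" is a list of rows, each an object of numbers: "x", "y", "z": the shift along the tool's x, y, z in mm; "rx", "ry", "rz": the turn, a rotation vector about the tool's x, y, z in degrees; "claw": the closure, from 0 (fully open) to 1 (shut). A call has exactly 5 rows; each row is the pose to reach, as a shift and turn from the pose commanded when the call began, along the tool's axes at that moment; what a row does not reach only later rows make up. A row lasts 1/12 s, in which the tool goes at most 41.7 mm and 7.16 degrees, less where a joint would pass 70% of its speed; a pose out of reach is approached as far as the arm can. A call with a gripper value outside its range is refused whole. The fingers move at their own pace and stop on an object; "grip_force" is the grip in N (left out, the last holds). Time passes only in rows, so rows that repeat a pose let the fingers close, or fill a call up. It gives the time, the measured TCP pose, the force and the opening at its end, in the units of the state.
- sense(): the state, without advancing time (a new reading comes with each control period).
- grab_frame(name): name is "scene" or "top" or "wrist"; returns a dict with "frame" (480x640x3 uint8, red, green, blue), "fx", "fy", "cx", "cy" (pixels), "rvec" (rotation vector, rad) and "tvec" (3), from world to camera coordinates, as OpenCV has them. Camera axes: x right, y down, z forward; pixel columns grow to the right and rows downward; lengths in m; the calibration is good to about 2 mm. A picture is of the moment at which its call begins. There is no depth.
- job_done(): hands the job in, once; it reports no verdict.
The state is a dict: "time": time; "joint_pos": joint angles; "qd": joint speeds; "joint_torque": joint torques, N m; "tool_pos": TCP position; "ee_rot": TCP orientation; "force": force on the tool from outside, world axes, zero at the start; "wrist_torque": the same for the moment, N m; "finger_gap": finger opening in m.
Only numpy, scipy, OpenCV 4.12 (cv2) and the standard library are available. Lean on these libraries where they do the work, as an engineer would, in place of code of your own. Each camera call takes 0.05 s, during which the arm holds its last target. There are 200 camera calls.

## Task

The small white stemmed cup stands off to one side on the round pan of the bar scale: nudge it gently with a fingertip until its foot stands wholly inside the yellow ring in the middle of the pan, never gripping it, lifting it or letting it topple. Then press the scale's orange zero key fully down and let go. Leave everything else on the bar where it stands.

Things in the scene. Friction and masses are not known exactly. Their poses are not given: they have to be found in the camera images.
- cup: white stemmed cup, loose, 80 to 150 g, 62 mm tall; origin at the centre of its underside, z up its axis. Round foot 42 mm across from 3 to 9 mm up, bevelled below: it stands on a circle only 32 mm across; stem 14 mm thick; open bowl 38 mm across from 36 mm up. Top-heavy: tips if pushed high, slides if pushed slowly at the foot, stays where it is left. Over 8 N from the fingers is too rough
- pan_top (a point): centre of the upper face of the scale's round pan, z up. A fixed dark flat disc 104 mm across, 8 mm thick, its top 42 mm above the bar; around this point a painted yellow ring, 58 mm inner and 70 mm outer diameter. The cup starts 19 to 28 mm from it, in any direction
- scale: fixed black scale base under the pan, 190 mm (its x) by 130 mm (its y) by 26 mm tall; origin at the centre of its underside; its x points from the key and display end to the pan end; the pan's centre lies at x +25 mm, the zero key at x -68, y +36 mm
- zero_key_top (a point): centre of the top face of the round orange zero key, 26 mm across, when up; pressed straight down, travel 6 mm, spring return, about 4 N fully down
- zero_key (a joint): how far the zero key is pressed, m: 0 up, 0.006 fully down
- shot_glass: amber glass tumbler, 58 mm across, 68 mm tall, beside the scale; loose, origin under its centre; must stay where it stands
- tamper: steel tamper standing on its 58 mm wide foot, 82 mm tall, beside the scale; loose, origin under its centre; must stay where it stands
- milk_jug: steel milk jug, 92 mm across, 105 mm tall, handle on its +y side; loose, origin under its centre; must stay where it stands
- portafilter: portafilter lying flat, 68 mm steel basket 34 mm tall at the origin, black handle reaching 185 mm along its -x; loose, origin under its centre; must stay where it stands
- sugar_jar: glass jar with a steel cap, 72 mm across, 110 mm tall; loose, origin under its centre; must stay where it stands
- mug: blue mug, 80 mm across, 85 mm tall, handle on its +y side; loose, origin under its centre; must stay where it stands
Not all that is in view belongs to the job. Leave any pink or turquoise look-alike of the scale alone. What is shaped like the cup but pink or turquoise is not meant.

How it is judged:
On the way, in this order (a step that is already met when the one before it is completed fails the run):
1. the cup stands upright and still inside the ring (horizontal distance between cup and pan_top below 0.008 m and angle between cup's own z axis and vertical below 0.06 rad and linear speed of cup below 0.01 m/s and z of cup in the frame of pan_top between -0.004 and 0.004 m), for 0.3 s.
2. the zero key is pressed down (value of joint zero_key above 0.0048 m), for 0.05 s.
At the end, for the whole second after the job is handed in: The cup stands upright (within 0.06 rad) and still on the pan, its axis within 8 mm of the pan's centre (its foot inside the yellow ring), the zero key has been pressed to at least 4.8 of its 6 mm after the cup was centred, and is up again (all of step 1 and value of joint zero_key below 0.0015 m); the robot touches nothing.
It fails at once if the cup is tipped by more than 20 degrees (angle between cup's own z axis and vertical above 0.35 rad).
It fails at once if the cup is lifted off the pan or falls from it (z of cup in the frame of pan_top above 0.012 m or z of cup in the frame of pan_top below -0.01 m).
It fails at once if the cup is gripped or struck hard (over 8 N between fingers and cup) (contact force between the fingers and cup above 8 N).
It fails at once if something else on the bar is shifted by more than 15 mm (distance of any of shot_glass, tamper, milk_jug, portafilter, sugar_jar, mug from where it was at the start of the episode above 0.015 m).
It also fails if it takes over 48 s, if anything falls off the work surface, if the arm or the gripper's body presses on something with over 40 N, if the wrist force passes 120 N, or if a joint passes its speed limit or range.

## Working session

There is one attempt and no reset: what is moved stays moved. The work goes in short steps, Python scripts to look and compute and a tool call to move; the robot and the scene stay as the last step left them, time stands still between calls to the robot, and variables do not carry over. Pictures are saved under pics/ and viewed, about 8 in all and at most 12, crops included, and the job is handed in when it is done.

Besides the shell and the picture viewer there is one more tool, called after "Request:" as a command line: name --argument value ..., lists and objects as JSON in quotes. move_arm: Moves the arm, as the interface text tells. Its arguments: {"type":"object","properties":{"motion":{"type":"array"},"grip_force":{"type":"number"}},"required":["motion"]}

```bash
mkdir -p pics
cat > h.py <<'E'
import numpy as np, cv2
from rig import sense, grab_frame, job_done
def grab(n,f=None):
    d=grab_frame(n)
    if f: cv2.imwrite('pics/'+f,cv2.cvtColor(d['frame'],cv2.COLOR_RGB2BGR))
    return d
def ray(d,u,v,z):
    R,_=cv2.Rodrigues(np.array(d['rvec'],float)); t=np.array(d['tvec'],float).ravel()
    c=-R.T@t; r=R.T@np.array([(u-d['cx'])/d['fx'],(v-d['cy'])/d['fy'],1])
    return c+r*(z-c[2])/r[2]
def proj(d,p):
    K=np.array([[d['fx'],0,d['cx']],[0,d['fy'],d['cy']],[0,0,1.]])
    return cv2.projectPoints(np.array([p],float),np.array(d['rvec'],float),np.array(d['tvec'],float),K,None)[0].ravel()
def cam(d):
    R,_=cv2.Rodrigues(np.array(d['rvec'],float)); return -R.T@np.array(d['tvec'],float).ravel()
E
python3 - <<'E'
from h import *
import pickle
s=sense();print(s)
for n in('scene','top'):
    d=grab(n,n+'1.png');pickle.dump(d,open(n+'1.pkl','wb'));print(n,cam(d),d['fx'])
E
```

```text
{'time': 0.0, 'joint_pos': array([-1.29980165,  0.57651365,  0.02486256,  1.43789322, -0.01500532,
        1.12897578, -0.05652019]), 'qd': array([-0.00124719,  0.00098886, -0.00117784,  0.00132352, -0.0008989 ,
        0.00028397,  0.00031097]), 'joint_torque': array([ 5.11723811e-04, -7.65744710e+01,  2.25067265e+00, -2.85957187e+01,
        1.53264252e-02,  1.27924903e-02,  5.58394095e-05]), 'tool_pos': array([0.23434414, 0.63254958, 0.23046069]), 'ee_rot': array([-9.79236394e-05,  1.76470104e-01,  9.84305673e-01, -7.96566665e-04]), 'force': array([-0.00940158, -0.38811783, -0.52506218]), 'wrist_torque': array([ 0.00018848, -0.01178692, -0.00109765]), 'finger_gap': 0.08502642339281473}
scene [1.00367702 0.34671659 0.96199342] 471.10475391612385
top [0.2330298  0.02819973 1.40701323] 590.9182276346588
```

View pics/top1.png

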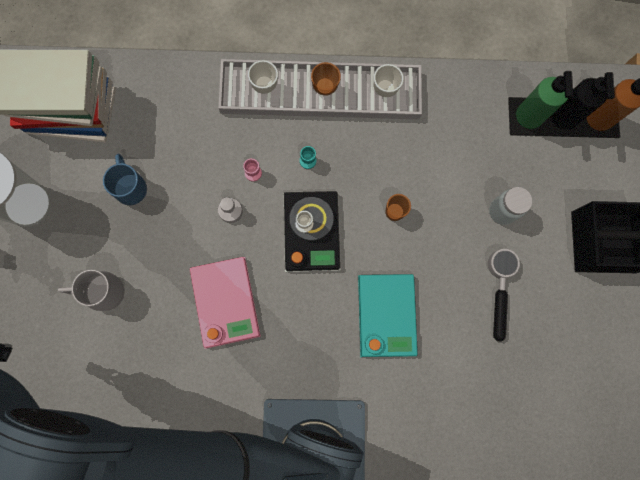

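View pics/scene1.png

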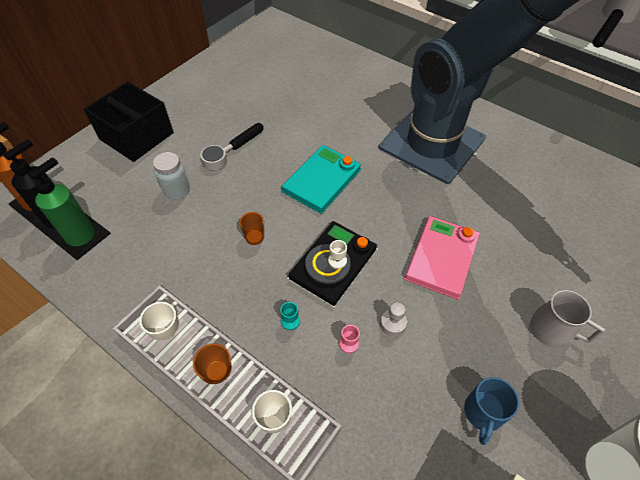

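The top view shows the black scale with its pan at about (312,218), the cup at (305,221) and the orange key at (297,258). The amber glass is at (398,207) and the tamper at (230,210). The scene view agrees: cup (338,254), key (363,243).

```bash
cat > m.py <<'E'
from h import *
def blobs(mask,amin):
    n,l,s,c=cv2.connectedComponentsWithStats(mask.astype(np.uint8))
    return [(c[i],s[i],l==i) for i in range(1,n) if s[i,4]>=amin]
def ring(d,box=None):
    h=cv2.cvtColor(d['frame'],cv2.COLOR_RGB2HSV)
    m=(h[...,0]>=22)&(h[...,0]<=34)&(h[...,1]>130)&(h[...,2]>80)
    if box is not None:
        k=np.zeros_like(m);k[box[1]:box[3],box[0]:box[2]]=1;m&=k
    v,u=np.nonzero(m)
    P=np.array([ray(d,a,b,.042)[:2] for a,b in zip(u,v)])
    # algebraic circle fit to mid-ring pixels (r about 32 mm)
    keep=np.ones(len(P),bool)
    for _ in range(3):
        Q=P[keep];A=np.c_[2*Q,np.ones(len(Q))];x=np.linalg.lstsq(A,(Q**2).sum(1),rcond=None)[0]
        r=np.sqrt(x[2]+x[:2]@x[:2]);keep=abs(np.hypot(*(P-x[:2]).T)-r)<.006
    return x[:2],r,keep.sum(),m
def key(d,box):
    h=cv2.cvtColor(d['frame'],cv2.COLOR_RGB2HSV)
    m=(h[...,0]<=14)&(h[...,1]>150)&(h[...,2]>100)
    k=np.zeros_like(m);k[box[1]:box[3],box[0]:box[2]]=1;m&=k
    return [(b[0],b[1]) for b in blobs(m,15)]
E
python3 - <<'E'
from m import *
import pickle
for n,box in(('top',(280,185,345,275)),('scene',(285,215,380,305))):
    d=pickle.load(open(n+'1.pkl','rb'))
    c,r,k,_=ring(d,box);print(n,'ring',c,r,k)
    for b in key(d,box):print(' key',b[0],b[1],ray(d,*b[0],.034))
    h=cv2.cvtColor(d['frame'],cv2.COLOR_RGB2HSV)
    m=(h[...,1]<70)&(h[...,2]>150);kk=np.zeros_like(m);kk[box[1]:box[3],box[0]:box[2]]=1
    from m import blobs
    for b in blobs(m&kk,15):print(' white',b[0],b[1],ray(d,*b[0],.104),ray(d,*b[0],.05))
d=pickle.load(open('top1.pkl','rb'));print(ray(d,398,207,.05),ray(d,230,210,.05))
for u,v in((285,193),(337,192),(340,270),(287,271)):print(ray(d,u,v,.026))
im=cv2.cvtColor(d['frame'],cv2.COLOR_RGB2BGR)[180:280,270:350]
d=pickle.load(open('scene1.pkl','rb'));i2=cv2.cvtColor(d['frame'],cv2.COLOR_RGB2BGR)[210:310,285:385]
cv2.imwrite('pics/c1.png',np.hstack([cv2.resize(im,None,fx=4.4,fy=4.4,interpolation=2),cv2.resize(i2,(440,440),interpolation=2)]))
E
```

```text
top ring [0.53353289 0.01779832] 0.03227073176745096 138
 key [296.54455446 256.9009901 ] [291 252  12  11 101] [0.44047723 0.04956705 0.034     ]
 white [303.79005525 222.17679558] [295 211  18  21 181] [0.50930859 0.0342017  0.104     ] [0.52075825 0.03445043 0.05      ]
scene ring [0.53384738 0.01667806] 0.032103234639089116 161
 key [361.88888889 241.73333333] [357 237  11  11  90] [0.43386218 0.04553441 0.034     ]
 white [337.635  254.0425] [328 240  19  29 400] [0.53553964 0.04449257 0.104     ] [0.50607622 0.02547133 0.05      ]
[ 0.56288631 -0.18759451  0.05      ] [0.54573791 0.20814416 0.05      ]
[0.59648806 0.08143685 0.026     ]
[ 0.60220506 -0.04380052  0.026     ]
[ 0.4128086  -0.05339608  0.026     ]
[0.40770272 0.07123586 0.026     ]
```

View pics/c1.png

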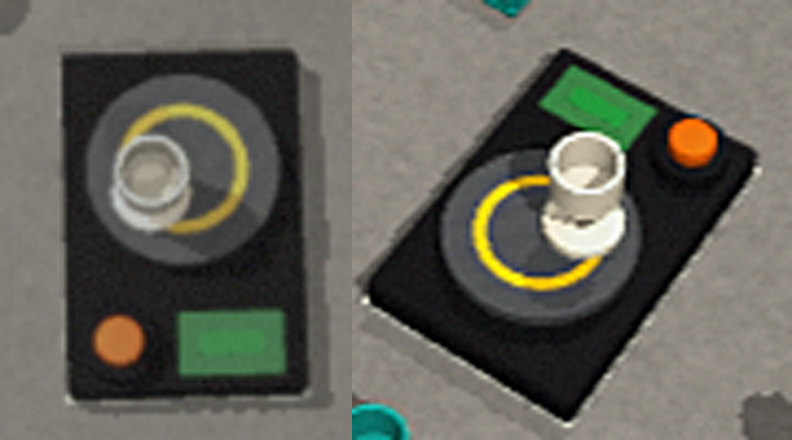

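Request:
move_arm --motion '[{"x":-27.5,"y":-29,"claw":1},{"x":-55,"y":-58,"claw":1},{"x":-82.5,"y":-87,"claw":1},{"x":-110,"y":-116,"claw":1},{"x":-137.5,"y":-145,"claw":1}]' --grip_force 20

```text
invalid input
```

Request:
move_arm --motion '[{"x":-27.5,"y":-29,"claw":1},{"x":-55,"y":-58,"claw":1},{"x":-82.5,"y":-87,"claw":1},{"x":-110,"y":-116,"claw":1},{"x":-137.5,"y":-145,"claw":1}]'

```text
invalid input
```

Request:
move_arm --motion '[{"x":-27.5,"y":-29,"rz":4.4,"claw":1},{"x":-55,"y":-58,"rz":8.8,"claw":1},{"x":-82.5,"y":-87,"rz":13.2,"claw":1},{"x":-110,"y":-116,"rz":17.6,"claw":1},{"x":-137.5,"y":-145,"rz":22,"claw":1}]'

```text
invalid input
```

```bash
cat >> h.py <<'E'
from scipy.spatial.transform import Rotation as Ro
def tool(s): q=s['ee_rot'];return Ro.from_quat([q[1],q[2],q[3],q[0]])
def shift(p,s=None):
    s=s or sense(); return np.round(tool(s).inv().apply(np.array(p)-s['tool_pos'])*1000,1)
E
python3 - <<'E'
from m import *
import pickle
s=sense();print(s['time'],s['tool_pos'],s['ee_rot'],s['finger_gap'],s['force'],shift((.482,.0645,.12),s))
d=grab('wrist','w1.png');pickle.dump(d,open('w1.pkl','wb'));print(cam(d),d['fx'],proj(d,(.534,.0172,.042)),proj(d,(.44,.05,.034)),proj(d,s['tool_pos']))
E
```

```text
0.1 [0.23433719 0.63260727 0.23053275] [-9.75992632e-05  1.76444459e-01  9.84310330e-01 -7.19747206e-04] 0.0853923471992478 [ 0.51779826 -0.90221912  0.24071514] [-429.6 -446.5  111.2]
[0.16960858 0.65656278 0.37295464] 333.58513925011624 [ -8.91674759 554.38243878] [-24.67510134 496.27534826] [324.18634849 295.7015544 ]
```

View pics/w1.png

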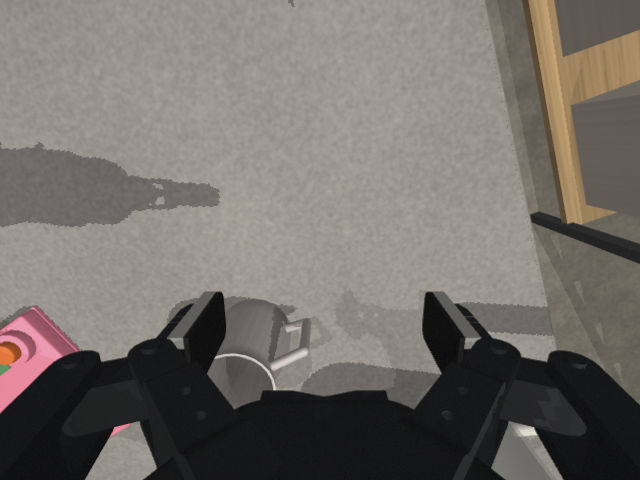

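All rows probably need every key. I'll also turn the tool so its camera side (+x) faces the push direction, which needs about 202 deg of yaw.

Run:
```python
import numpy as np
y=159.7;w=np.array([.47-.2343,.075-.6326])*1000/30
for k in range(6):
    a=np.radians(y);ex=np.array([np.cos(a),np.sin(a)]);ey=np.array([ex[1],-ex[0]])
    print(k,[(round(i*(w@ex),1),round(i*(w@ey),1)) for i in range(1,6)]);y-=33.5
print(y)
```

```text
0 [(np.float64(-13.8), np.float64(-14.7)), (np.float64(-27.6), np.float64(-29.4)), (np.float64(-41.5), np.float64(-44.1)), (np.float64(-55.3), np.float64(-58.8)), (np.float64(-69.1), np.float64(-73.5))]
1 [(np.float64(-19.6), np.float64(-4.6)), (np.float64(-39.3), np.float64(-9.3)), (np.float64(-58.9), np.float64(-13.9)), (np.float64(-78.6), np.float64(-18.5)), (np.float64(-98.2), np.float64(-23.2))]
2 [(np.float64(-18.9), np.float64(7.0)), (np.float64(-37.9), np.float64(13.9)), (np.float64(-56.8), np.float64(20.9)), (np.float64(-75.7), np.float64(27.9)), (np.float64(-94.7), np.float64(34.9))]
3 [(np.float64(-11.9), np.float64(16.3)), (np.float64(-23.9), np.float64(32.5)), (np.float64(-35.8), np.float64(48.8)), (np.float64(-47.8), np.float64(65.1)), (np.float64(-59.7), np.float64(81.3))]
4 [(np.float64(-1.0), np.float64(20.2)), (np.float64(-2.0), np.float64(40.3)), (np.float64(-2.9), np.float64(60.5)), (np.float64(-3.9), np.float64(80.6)), (np.float64(-4.9), np.float64(100.8))]
5 [(np.float64(10.3), np.float64(17.3)), (np.float64(20.6), np.float64(34.7)), (np.float64(30.9), np.float64(52.0)), (np.float64(41.2), np.float64(69.4)), (np.float64(51.5), np.float64(86.7))]
-41.30000000000001
```

Request:
move_arm --motion '[{"x":-13.8,"y":-14.7,"z":2.5,"rx":0,"ry":0,"rz":6.7,"claw":1},{"x":-27.7,"y":-29.4,"z":5,"rx":0,"ry":0,"rz":13.4,"claw":1},{"x":-41.5,"y":-44.1,"z":7.5,"rx":0,"ry":0,"rz":20.1,"claw":1},{"x":-55.3,"y":-58.8,"z":10,"rx":0,"ry":0,"rz":26.8,"claw":1},{"x":-69,"y":-73.5,"z":12,"rx":0,"ry":0,"rz":33.5,"claw":1}]' --grip_force 20

```text
time: 0.57
tool_pos: [0.2739, 0.5389, 0.2189]
ee_rot: [-0.0, 0.455, 0.89, -0.0]
force: [-1.3, 0.2, -0.0]
finger_gap: 0.0255
```

Request:
move_arm --motion '[{"x":-19.6,"y":-4.6,"z":2.5,"rx":0,"ry":0,"rz":6.7,"claw":1},{"x":-39.3,"y":-9.3,"z":5,"rx":0,"ry":0,"rz":13.4,"claw":1},{"x":-58.9,"y":-13.9,"z":7.5,"rx":0,"ry":0,"rz":20.1,"claw":1},{"x":-78.6,"y":-18.5,"z":10,"rx":0,"ry":0,"rz":26.8,"claw":1},{"x":-98.2,"y":-23.2,"z":12,"rx":0,"ry":0,"rz":33.5,"claw":1}]'

```text
time: 0.98
tool_pos: [0.3131, 0.446, 0.207]
ee_rot: [0.0, 0.693, 0.721, -0.0]
force: [0.6, 0.3, 0.5]
finger_gap: 0.0003
```

Request:
move_arm --motion '[{"x":-18.9,"y":7,"z":2.5,"rx":0,"ry":0,"rz":6.7,"claw":1},{"x":-37.9,"y":13.9,"z":5,"rx":0,"ry":0,"rz":13.4,"claw":1},{"x":-56.8,"y":20.9,"z":7.5,"rx":0,"ry":0,"rz":20.1,"claw":1},{"x":-75.7,"y":27.9,"z":10,"rx":0,"ry":0,"rz":26.8,"claw":1},{"x":-94.7,"y":34.9,"z":12,"rx":0,"ry":0,"rz":33.5,"claw":1}]'

```text
time: 1.4
tool_pos: [0.3523, 0.3532, 0.1951]
ee_rot: [-0.0, 0.871, 0.491, -0.0]
force: [0.8, -0.2, 0.1]
finger_gap: -0.0001
```

Request:
move_arm --motion '[{"x":-11.9,"y":16.3,"z":2.5,"rx":0,"ry":0,"rz":6.7,"claw":1},{"x":-23.9,"y":32.5,"z":5,"rx":0,"ry":0,"rz":13.4,"claw":1},{"x":-35.8,"y":48.8,"z":7.5,"rx":0,"ry":0,"rz":20.1,"claw":1},{"x":-47.8,"y":65.1,"z":10,"rx":0,"ry":0,"rz":26.8,"claw":1},{"x":-59.7,"y":81.3,"z":12,"rx":0,"ry":0,"rz":33.5,"claw":1}]'

```text
time: 1.82
tool_pos: [0.3915, 0.2603, 0.1831]
ee_rot: [-0.0, 0.976, 0.219, -0.0]
force: [-0.6, 1.0, 1.2]
finger_gap: 0.0
```

```bash
python3 -c "
from h import *
s=sense();print(s['time'],s['joint_pos'],s['tool_pos'],s['ee_rot'],s['finger_gap'])"
```

```text
1.8167 [-1.17859869  0.40848051  0.69340267  2.0414757  -0.35768853  0.81158043
 -1.40348247] [0.39149469 0.26029565 0.18313935] [-2.06260061e-05  9.75625833e-01  2.19440720e-01 -6.88139312e-05] 1.1508112970385866e-05
```

Request:
move_arm --motion '[{"x":-1,"y":20.2,"z":2.5,"rx":0,"ry":0,"rz":6.7,"claw":1},{"x":-2,"y":40.3,"z":5,"rx":0,"ry":0,"rz":13.4,"claw":1},{"x":-3,"y":60.5,"z":7.5,"rx":0,"ry":0,"rz":20.1,"claw":1},{"x":-4,"y":80.6,"z":10,"rx":0,"ry":0,"rz":26.8,"claw":1},{"x":-5,"y":100.8,"z":12,"rx":0,"ry":0,"rz":33.5,"claw":1}]'

```text
time: 2.23
tool_pos: [0.4307, 0.1674, 0.1711]
ee_rot: [-0.0, 0.997, -0.071, -0.0]
force: [0.7, 0.7, 0.3]
finger_gap: 0.0001
```

Request:
move_arm --motion '[{"x":10,"y":17,"z":2.5,"rx":0,"ry":0,"rz":6.7,"claw":1},{"x":19,"y":35,"z":5,"rx":0,"ry":0,"rz":13.4,"claw":1},{"x":28,"y":52,"z":7.5,"rx":0,"ry":0,"rz":20.1,"claw":1},{"x":37,"y":69,"z":9,"rx":0,"ry":0,"rz":26.8,"claw":1},{"x":44,"y":86,"z":10,"rx":0,"ry":0,"rz":33.5,"claw":1}]'

```text
time: 2.65
tool_pos: [0.4628, 0.0762, 0.1611]
ee_rot: [0.0, 0.935, -0.355, 0.0]
force: [-0.0, -0.1, -0.5]
finger_gap: -0.0
```

Run:
```python
from m import *
import pickle
s=sense();print(s['time'],s['joint_pos'],s['tool_pos'],s['ee_rot'],s['force'])
d=grab('wrist','w2.png');pickle.dump(d,open('w2.pkl','wb'));print(cam(d),proj(d,(.534,.0172,.042)),proj(d,(.5165,.033,.045)),proj(d,s['tool_pos']))
```

```text
2.65 [-0.9048993   0.54254741  0.98003066  2.0769559  -0.61297092  0.84091034
 -1.85763311] [0.46277778 0.07616445 0.16112907] [ 2.66119940e-05  9.34680832e-01 -3.55488030e-01  3.60119596e-05] [-0.04685674 -0.14408188 -0.51873084]
[0.51555803 0.02937222 0.30357217] [319.36438476 111.58510326] [319.1614887  144.86205213] [323.73511582 299.01003817]
```

View pics/w2.png

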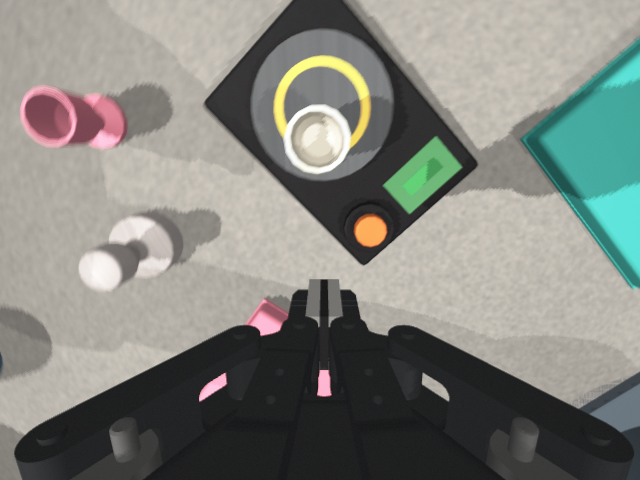

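The view shows the ring at about (322,105), the cup rim at (318,139), the key at (370,230) and the shut fingertips at (324,290). Next I measure these.

```bash
cat >> m.py <<'E'
def cup(d,box,z=.104):
    h=cv2.cvtColor(d['frame'],cv2.COLOR_RGB2HSV)
    m=(h[...,1]<60)&(h[...,2]>135)
    k=np.zeros_like(m);k[box[1]:box[3],box[0]:box[2]]=1;m&=k
    b=max(blobs(m,50),key=lambda b:b[1][4])
    c=max(cv2.findContours(b[2].astype(np.uint8),0,1)[0],key=len)
    (u,v),r=cv2.minEnclosingCircle(c)
    e=ray(d,u+r,v,z)-ray(d,u,v,z)
    return (u,v,r),ray(d,u,v,z),np.linalg.norm(e)
E
python3 - <<'E'
from m import *
import pickle
d=pickle.load(open('w2.pkl','rb'))
c,r,n,_=ring(d,(240,20,400,190));print('ring',c,r,n)
print('cup',cup(d,(260,90,370,185)))
t=pickle.load(open('top1.pkl','rb'));sc=pickle.load(open('scene1.pkl','rb'))
k=key(d,(340,195,400,260));print(k)
def PM(d):
    R,_=cv2.Rodrigues(np.array(d['rvec'],float));return np.array([[d['fx'],0,d['cx']],[0,d['fy'],d['cy']],[0,0,1.]])@np.c_[R,np.array(d['tvec'],float).ravel()]
for o,uv in((t,(296.5,256.9)),(sc,(361.9,241.7))):
    X=cv2.triangulatePoints(PM(d),PM(o),np.array(k[0][0],float),np.array(uv));print((X[:3]/X[3]).T)
for z in(.03,.036,.04):print(z,ray(d,*k[0][0],z))
print('pred key from ring, yaw0:',c-[.093,-.036])
E
```

```text
ring [0.53379804 0.01485996] 0.031927267684136056 632
cup ((316.824462890625, 138.7862091064453, 35.97607421875), array([0.51967771, 0.0309364 , 0.104     ]), np.float64(0.020636551541513774))
[(array([369.63380282, 227.40140845]), array([354, 214,  33,  33, 284], dtype=int32))]
[[0.44007312 0.04869089 0.03598467]]
[[0.43918798 0.04707629 0.0409992 ]]
0.03 [0.43811773 0.04611606 0.03      ]
0.036 [0.43981616 0.04574883 0.036     ]
0.04 [0.44094844 0.04550402 0.04      ]
pred key from ring, yaw0: [0.44079804 0.05085996]
```

Request:
move_arm --motion '[{"x":4,"y":-2,"z":18,"rx":-0.1,"ry":2,"rz":1.2,"claw":1},{"x":9,"y":-4,"z":38,"rx":-0.2,"ry":4,"rz":2.4,"claw":1},{"x":13,"y":-6,"z":58,"rx":-0.3,"ry":6,"rz":3.6,"claw":1},{"x":18,"y":-8,"z":76,"rx":-0.4,"ry":8,"rz":4.8,"claw":1},{"x":21.6,"y":-9.1,"z":91,"rx":-0.5,"ry":10,"rz":6,"claw":1}]'

```text
time: 3.12
tool_pos: [0.4847, 0.0696, 0.0692]
ee_rot: [0.035, 0.912, -0.4, 0.081]
force: [-0.2, -0.2, -0.5]
finger_gap: 0.0001
```

Run:
```python
from m import *
import pickle
s=sense();print(s['time'],s['joint_pos'],s['tool_pos'],s['ee_rot'],s['force'],tool(s).as_matrix().round(3))
print('down',shift((.485,.0687,.046)),'contact',shift((.4985,.0539,.046)),'final',shift((.5125,.0389,.046)))
d=grab('wrist','w3.png')
c,r,n,_=ring(d);print(c,r,n,proj(d,(*c,.042)),proj(d,(.52,.0305,.104)))
```

```text
3.1167 [-0.89908415  0.68892147  0.85694419  2.20701378 -0.83359054  0.48282315
 -1.83743773] [0.48469239 0.06955423 0.06918532] [ 0.03544117  0.91228215 -0.39999044  0.08057822] [-0.21816771 -0.20605984 -0.50280395] [[ 0.667 -0.736  0.119]
 [-0.724 -0.678 -0.129]
 [ 0.175  0.    -0.985]]
down [-3.2  0.3 23. ] contact [16.5  0.4 26.5] final [36.7  0.3 30.1]
[ 5.14109389e-01 -1.50132040e-04] 0.009548892045103298 563 [372.43259658 152.67671437] [325.48349244 179.94512466]
```

View pics/w3.png

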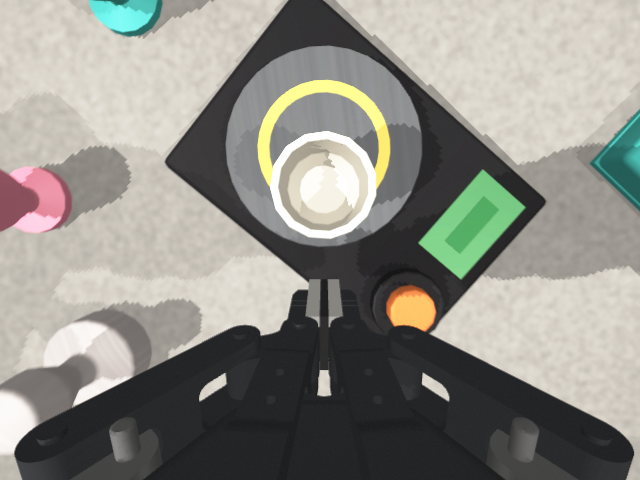

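The fingertip (324,285), cup rim (324,184) and ring centre (324,146) are in line with the tool's x axis.

Run:
```python
from m import *
s=sense()
d=grab('wrist')
c,r,n,_=ring(d,(240,70,405,215));print('ring',c,r,n)
q=cup(d,(262,120,388,245));print('cup',q)
g=np.array([*c])-q[1][:2];print('vector cup->pan',g,np.hypot(*g),np.degrees(np.arctan2(*g[::-1])))
R=tool(s).as_matrix();u=R[:2,0]/np.hypot(*R[:2,0])
for nm,p in(('cup',q[1][:2]),('pan',c)):print(nm,'in horizontal tool axes',(p-s['tool_pos'][:2])@u*1000,(p-s['tool_pos'][:2])@R[:2,1]*1000)
```

```text
ring [ 0.51378472 -0.00066008] 0.009343276862328187 571
cup ((323.4433898925781, 177.4745330810547, 76.47138977050781), array([0.5197752 , 0.03134648, 0.104     ]), np.float64(0.026130153751629307))
vector cup->pan [-0.00599048 -0.03200656] 0.032562336773713715 -100.60106259108464
cup in horizontal tool axes 53.32980008627289 -0.34460720269063416
pan in horizontal tool axes 72.7933567192433 25.750026640688766
```

Request:
move_arm --motion '[{"x":-1,"y":0,"z":5,"rx":0,"ry":0,"rz":0,"claw":1},{"x":-2,"y":0,"z":10,"rx":0,"ry":0,"rz":0,"claw":1},{"x":-3,"y":0,"z":15,"rx":0,"ry":0,"rz":0,"claw":1},{"x":-3.5,"y":0,"z":19,"rx":0,"ry":0,"rz":0,"claw":1},{"x":-4,"y":0,"z":23,"rx":0,"ry":0,"rz":0,"claw":1}]'

```text
time: 3.63
tool_pos: [0.485, 0.0695, 0.047]
ee_rot: [0.034, 0.912, -0.4, 0.08]
force: [-0.1, 0.2, -0.3]
finger_gap: 0.0
```

```bash
sed -i 's/h\[...,1\]>130)&(h\[...,2\]>80)/h[...,1]>85)\&(h[...,2]>80)/; s/(h\[...,2\]>135)/(h[...,2]>VT)/; 1a VT=200' m.py
cat > look.py <<'E'
from m import *
import sys
s=sense();d=grab('wrist',sys.argv[1])
R=tool(s).as_matrix();u=R[:2,0]/np.hypot(*R[:2,0])
f=lambda p:np.round([(p-s['tool_pos'][:2])@u*1000,(p-s['tool_pos'][:2])@R[:2,1]*1000],1)
C=np.array([.534,.0155]);a=proj(d,(*C,.042)).astype(int)
c,r,n,mm=ring(d,(max(a[0]-100,0),max(a[1]-100,0),a[0]+100,min(a[1]+110,270)));print('ring',c,r,n,'fwd/side',f(c))
cu=np.array(eval(sys.argv[2])) ;b=proj(d,(*cu,.104)).astype(int)
q=cup(d,(b[0]-75,max(b[1]-75,0),b[0]+75,b[1]+75));print('cup',q,'fwd/side',f(q[1][:2]))
print('t',s['time'],'tcp',s['tool_pos'],'F',s['force'],'to go fwd/side',f(c)-f(q[1][:2]))
E
python3 look.py w4.png .52,.031
```

```text
ring [0.53442786 0.01597695] 0.03216618349422432 3834 fwd/side [72.9 -0.1]
cup ((323.1087951660156, 181.36407470703125, 66.86199951171875), array([0.51954949, 0.03226523, 0.104     ]), np.float64(0.01887461927192509)) fwd/side [50.8 -0.2]
t 3.6333 tcp [0.48495721 0.06946533 0.04696389] F [-0.0756807   0.19816804 -0.28686964] to go fwd/side [22.1  0.1]
```

View pics/w4.png

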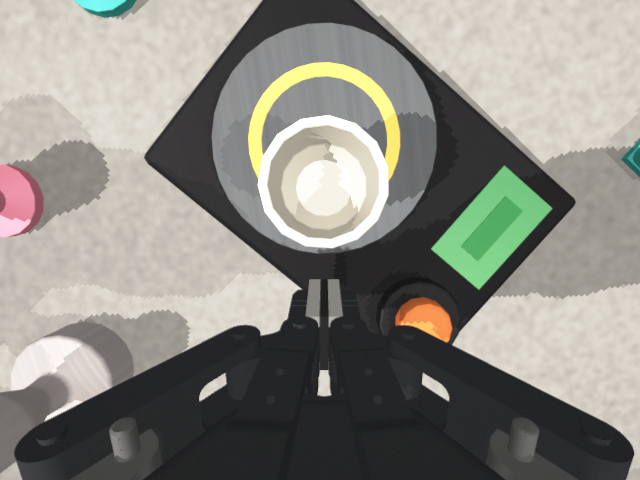

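The measured sizes are right (ring radius 32.2 mm, rim 18.9 mm). The cup has 22 mm to go, straight ahead.

Request:
move_arm --motion '[{"x":3,"y":0,"z":1,"rx":0,"ry":0,"rz":0,"claw":1},{"x":6,"y":0,"z":1.8,"rx":0,"ry":0,"rz":0,"claw":1},{"x":9,"y":0,"z":2.6,"rx":0,"ry":0,"rz":0,"claw":1},{"x":11.5,"y":0,"z":3,"rx":0,"ry":0,"rz":0,"claw":1},{"x":13.6,"y":0,"z":3.4,"rx":0,"ry":0,"rz":0,"claw":1}]'

```text
time: 4.1
tool_pos: [0.4946, 0.0589, 0.0461]
ee_rot: [0.035, 0.912, -0.4, 0.08]
force: [-0.3, 0.0, 0.0]
finger_gap: 0.0001
```

Request:
move_arm --motion '[{"x":1.5,"y":0,"z":0.3,"rx":0,"ry":0,"rz":0,"claw":1},{"x":3,"y":0,"z":0.5,"rx":0,"ry":0,"rz":0,"claw":1},{"x":4.5,"y":0,"z":0.8,"rx":0,"ry":0,"rz":0,"claw":1},{"x":6,"y":0,"z":1.1,"rx":0,"ry":0,"rz":0,"claw":1},{"x":7.5,"y":0,"z":1.3,"rx":0,"ry":0,"rz":0,"claw":1}]'

```text
time: 4.52
tool_pos: [0.4993, 0.0537, 0.0459]
ee_rot: [0.035, 0.912, -0.4, 0.08]
force: [-1.4, 0.4, -0.4]
finger_gap: 0.0001
```

```bash
python3 look.py w5.png .521,.03
```

```text
ring [0.53456008 0.01582365] 0.032092763689122894 3971 fwd/side [51.8 -0.3]
cup ((322.95947265625, 246.2567596435547, 65.60836029052734), array([0.52148618, 0.0300681 , 0.104     ]), np.float64(0.018694887861280846)) fwd/side [32.5 -0.3]
t 4.5167 tcp [0.49925464 0.05374513 0.04594399] F [-1.42045676  0.41824025 -0.41234539] to go fwd/side [19.3  0. ]
```

Request:
move_arm --motion '[{"x":1.5,"y":0,"z":0.3,"rx":0,"ry":0,"rz":0,"claw":1},{"x":3,"y":0,"z":0.5,"rx":0,"ry":0,"rz":0,"claw":1},{"x":4.5,"y":0,"z":0.8,"rx":0,"ry":0,"rz":0,"claw":1},{"x":6,"y":0,"z":1.1,"rx":0,"ry":0,"rz":0,"claw":1},{"x":7.5,"y":0,"z":1.3,"rx":0,"ry":0,"rz":0,"claw":1}]'

```text
time: 4.98
tool_pos: [0.5046, 0.0479, 0.046]
ee_rot: [0.035, 0.912, -0.4, 0.08]
force: [-0.3, 0.9, 0.2]
finger_gap: -0.0
```

```bash
python3 look.py w6.png .527,.025
```

```text
ring [0.53445859 0.01591665] 0.03218924539053003 3682 fwd/side [43.8 -0.3]
cup ((322.7221374511719, 246.10032653808594, 65.55957794189453), array([0.52688061, 0.02429989, 0.104     ]), np.float64(0.018696937090725584)) fwd/side [32.5 -0.4]
t 4.9833 tcp [0.50458701 0.04793124 0.04600434] F [-0.25629077  0.91108264  0.1666375 ] to go fwd/side [11.3  0.1]
```

Request:
move_arm --motion '[{"x":1.3,"y":0,"z":0.2,"rx":0,"ry":0,"rz":0,"claw":1},{"x":2.7,"y":0,"z":0.5,"rx":0,"ry":0,"rz":0,"claw":1},{"x":4.1,"y":0,"z":0.7,"rx":0,"ry":0,"rz":0,"claw":1},{"x":5.5,"y":0,"z":1,"rx":0,"ry":0,"rz":0,"claw":1},{"x":6.8,"y":0,"z":1.2,"rx":0,"ry":0,"rz":0,"claw":1}]'

```text
time: 5.45
tool_pos: [0.5093, 0.0428, 0.046]
ee_rot: [0.035, 0.912, -0.4, 0.08]
force: [-0.1, 0.1, 0.2]
finger_gap: -0.0001
```

Request:
move_arm --motion '[{"x":1,"y":0,"z":0.2,"rx":0,"ry":0,"rz":0,"claw":1},{"x":2,"y":0,"z":0.4,"rx":0,"ry":0,"rz":0,"claw":1},{"x":3,"y":0,"z":0.5,"rx":0,"ry":0,"rz":0,"claw":1},{"x":3.7,"y":0,"z":0.6,"rx":0,"ry":0,"rz":0,"claw":1},{"x":4,"y":0,"z":0.7,"rx":0,"ry":0,"rz":0,"claw":1}]'

```text
time: 5.87
tool_pos: [0.512, 0.0399, 0.046]
ee_rot: [0.035, 0.912, -0.4, 0.08]
force: [-0.6, 0.6, 0.3]
finger_gap: 0.0003
```

```bash
python3 look.py w7.png .534,.0165
```

```text
ring [0.53412348 0.0163286 ] 0.03251903220884365 3444 fwd/side [32.3 -0.3]
cup ((322.27655029296875, 246.11642456054688, 65.49195861816406), array([0.53438423, 0.01633649, 0.104     ]), np.float64(0.018685373630938973)) fwd/side [32.5 -0.5]
t 5.8667 tcp [0.5119805  0.03987024 0.04603442] F [-0.62578931  0.64070734  0.29474815] to go fwd/side [-0.2  0.2]
```

The cup is centred to within about 0.5 mm. Now I back off straight, then rise.

Request:
move_arm --motion '[{"x":-2,"y":0,"z":-0.4,"rx":0,"ry":0,"rz":0,"claw":1},{"x":-6,"y":0,"z":-1.1,"rx":0,"ry":0,"rz":0,"claw":1},{"x":-12,"y":0,"z":-2.2,"rx":0,"ry":0,"rz":0,"claw":1},{"x":-20,"y":0,"z":-4,"rx":0,"ry":0,"rz":0,"claw":1},{"x":-30,"y":0,"z":-8,"rx":0,"ry":0,"rz":0,"claw":1}]'

```text
time: 6.33
tool_pos: [0.4904, 0.0631, 0.0486]
ee_rot: [0.035, 0.912, -0.4, 0.08]
force: [-0.4, -0.2, 0.7]
finger_gap: -0.0002
```

Request:
move_arm --motion '[{"x":-6,"y":0,"z":-12,"rx":0,"ry":-2,"rz":0,"claw":1},{"x":-12,"y":0,"z":-24,"rx":0,"ry":-4,"rz":0,"claw":1},{"x":-18,"y":0,"z":-36,"rx":0,"ry":-6,"rz":0,"claw":1},{"x":-24,"y":0,"z":-48,"rx":0,"ry":-8,"rz":0,"claw":1},{"x":-30,"y":0,"z":-58,"rx":0,"ry":-10,"rz":0,"claw":1}]'

```text
time: 6.75
tool_pos: [0.4632, 0.0929, 0.1013]
ee_rot: [-0.001, 0.916, -0.401, -0.001]
force: [0.9, 0.0, 0.6]
finger_gap: -0.0
```

```bash
python3 look.py w8.png .534,.0165
python3 - <<'E'
from m import *
s=sense();d=grab('wrist');print(s['tool_pos'],s['ee_rot'])
p=proj(d,(.44,.047,.038)).astype(int);print(p)
for b in key(d,(p[0]-45,p[1]-45,p[0]+45,p[1]+45)):print(b,ray(d,*b[0],.038))
k=(.4395,.0475)
print(shift((*k,.06)),shift((*k,.038)))
E
```

```text
ring [0.53432878 0.01611034] 0.032318351904020666 3036 fwd/side [104.7  -0.2]
cup ((323.5, 57.063026428222656, 62.10033416748047), array([0.53214781, 0.01848691, 0.104     ]), np.float64(0.02339287780152161)) fwd/side [101.5  -0.2]
t 6.75 tcp [0.46315566 0.09289318 0.10126214] F [0.8558649  0.04592596 0.64862481] to go fwd/side [3.2 0. ]
[0.46356657 0.09301615 0.10247189] [-0.00161299  0.91587867 -0.40145013 -0.00120743]
[399 227]
(array([401.0982659 , 229.15390173]), array([ 380,  209,   44,   43, 1384], dtype=int32)) [0.43880023 0.04708283 0.038     ]
[16.3 48.8 41.4] [16.4 48.8 63.4]
```

View pics/w8.png

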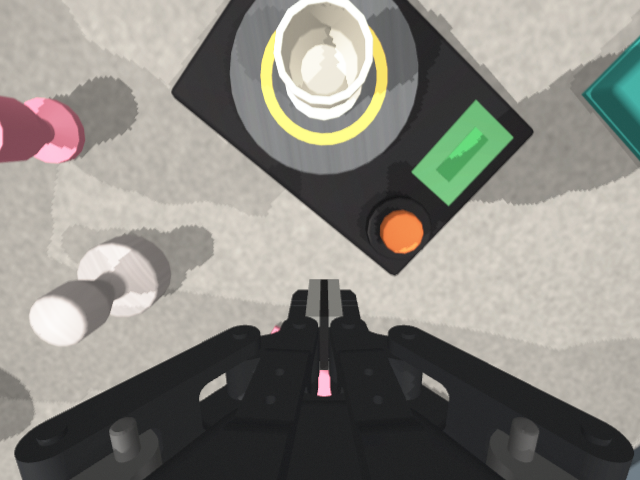

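The cup stands upright, its foot inside the ring. The key is at (401,229), which is (0.439, 0.047). I move above it, then press.

Request:
move_arm --motion '[{"x":4,"y":12,"z":5,"rx":0,"ry":0,"rz":0,"claw":1},{"x":8,"y":24,"z":12,"rx":0,"ry":0,"rz":0,"claw":1},{"x":12,"y":36,"z":22,"rx":0,"ry":0,"rz":0,"claw":1},{"x":16,"y":49,"z":33,"rx":0,"ry":0,"rz":0,"claw":1},{"x":16,"y":49,"z":41,"rx":0,"ry":0,"rz":0,"claw":1}]'

```text
time: 7.27
tool_pos: [0.437, 0.0451, 0.0587]
ee_rot: [0.001, 0.915, -0.402, 0.0]
force: [-0.2, -0.4, -0.3]
finger_gap: 0.0002
```

Request:
move_arm --motion '[{"x":0,"y":0,"z":4,"rx":0,"ry":0,"rz":0,"claw":1},{"x":0,"y":0,"z":8,"rx":0,"ry":0,"rz":0,"claw":1},{"x":0,"y":0,"z":12,"rx":0,"ry":0,"rz":0,"claw":1},{"x":0,"y":0,"z":16,"rx":0,"ry":0,"rz":0,"claw":1},{"x":0,"y":0,"z":18,"rx":0,"ry":0,"rz":0,"claw":1}]'

```text
time: 7.68
tool_pos: [0.4394, 0.0476, 0.0415]
ee_rot: [-0.001, 0.916, -0.401, 0.0]
force: [-4.4, 3.4, 35.1]
finger_gap: -0.0002
```

Run:
```python
from m import *
s=sense();print(s['time'],s['tool_pos'],s['force'],s['joint_pos'])
```

```text
7.6833 [0.43936833 0.04757818 0.04146141] [-4.44172334  3.35383583 35.05613575] [-0.66499428  0.66618732  0.69971193  2.25960089 -0.91714876  0.52605693
 -1.63111001]
```

35 N is far too hard for this height. I'll back off and look.

Request:
move_arm --motion '[{"x":0,"y":0,"z":-3,"rx":0,"ry":0,"rz":0,"claw":1},{"x":0,"y":0,"z":-6,"rx":0,"ry":0,"rz":0,"claw":1},{"x":0,"y":0,"z":-9,"rx":0,"ry":0,"rz":0,"claw":1},{"x":0,"y":0,"z":-10,"rx":0,"ry":0,"rz":0,"claw":1},{"x":0,"y":0,"z":-10,"rx":0,"ry":0,"rz":0,"claw":1}]'

```text
time: 8.1
tool_pos: [0.4391, 0.047, 0.0518]
ee_rot: [-0.0, 0.916, -0.401, 0.0]
force: [1.0, -1.0, 0.1]
finger_gap: 0.0001
```

Run:
```python
from m import *
s=sense();print(s['time'],s['tool_pos'],s['force'],s['joint_pos'])
d=grab('scene');f=cv2.cvtColor(d['frame'],cv2.COLOR_RGB2BGR)
w=grab('wrist');g=cv2.cvtColor(w['frame'],cv2.COLOR_RGB2BGR)
cv2.imwrite('pics/c9.png',np.hstack([cv2.resize(f[190:310,285:405],(400,400),interpolation=2),cv2.resize(g[200:400,230:430],(400,400),interpolation=2)]))
print(proj(d,s['tool_pos']),proj(w,s['tool_pos']))
```

```text
8.1 [0.4390853  0.04695244 0.05177777] [ 1.00014635 -1.04444736  0.11503884] [-0.68566925  0.65256791  0.73196047  2.25280768 -0.88624777  0.5513145
 -1.65614201]
[361.71849935 239.22256383] [323.7100305  299.01222639]
```

View pics/c9.png

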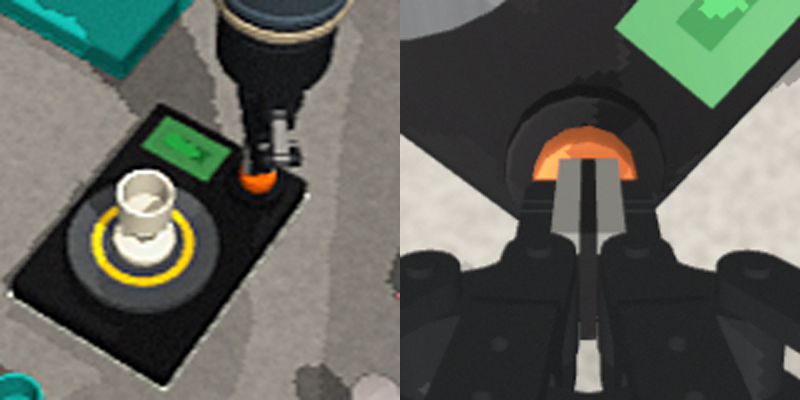

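The scene view shows the cup upright in the ring, and the fingertip sits over the key. I'll step down slowly and watch the force.

Request:
move_arm --motion '[{"x":0,"y":0,"z":2,"rx":0,"ry":0,"rz":0,"claw":1},{"x":0,"y":0,"z":4,"rx":0,"ry":0,"rz":0,"claw":1},{"x":0,"y":0,"z":6,"rx":0,"ry":0,"rz":0,"claw":1},{"x":0,"y":0,"z":7,"rx":0,"ry":0,"rz":0,"claw":1},{"x":0,"y":0,"z":7,"rx":0,"ry":0,"rz":0,"claw":1}]'

```text
time: 8.62
tool_pos: [0.4389, 0.0469, 0.0444]
ee_rot: [-0.0, 0.916, -0.402, 0.0]
force: [-0.1, 0.6, 2.7]
finger_gap: -0.0001
```

Request:
move_arm --motion '[{"x":0,"y":0,"z":0.5,"rx":0,"ry":0,"rz":0,"claw":1},{"x":0,"y":0,"z":1,"rx":0,"ry":0,"rz":0,"claw":1},{"x":0,"y":0,"z":1.5,"rx":0,"ry":0,"rz":0,"claw":1},{"x":0,"y":0,"z":1.5,"rx":0,"ry":0,"rz":0,"claw":1},{"x":0,"y":0,"z":1.5,"rx":0,"ry":0,"rz":0,"claw":1}]'

```text
time: 9.03
tool_pos: [0.439, 0.0469, 0.0431]
ee_rot: [-0.0, 0.916, -0.401, 0.0]
force: [0.0, -0.5, 3.1]
finger_gap: -0.0002
```

Request:
move_arm --motion '[{"x":0,"y":0,"z":0.3,"rx":0,"ry":0,"rz":0,"claw":1},{"x":0,"y":0,"z":0.6,"rx":0,"ry":0,"rz":0,"claw":1},{"x":0,"y":0,"z":0.8,"rx":0,"ry":0,"rz":0,"claw":1},{"x":0,"y":0,"z":0.8,"rx":0,"ry":0,"rz":0,"claw":1},{"x":0,"y":0,"z":0.8,"rx":0,"ry":0,"rz":0,"claw":1}]'

```text
time: 9.45
tool_pos: [0.4389, 0.0469, 0.0423]
ee_rot: [-0.0, 0.916, -0.401, 0.0]
force: [-0.1, 0.6, 3.7]
finger_gap: 0.0004
```

The spring force rises smoothly, from 2.7 to 3.7 N. So the key stands higher than I had triangulated, and the 35 N was its bottom stop. I press the last bit gently, then let go.

Request:
move_arm --motion '[{"x":0,"y":0,"z":0.2,"rx":0,"ry":0,"rz":0,"claw":1},{"x":0,"y":0,"z":0.4,"rx":0,"ry":0,"rz":0,"claw":1},{"x":0,"y":0,"z":0.6,"rx":0,"ry":0,"rz":0,"claw":1},{"x":0,"y":0,"z":0.7,"rx":0,"ry":0,"rz":0,"claw":1},{"x":0,"y":0,"z":0.7,"rx":0,"ry":0,"rz":0,"claw":1}]'

```text
time: 9.87
tool_pos: [0.439, 0.0469, 0.0419]
ee_rot: [-0.0, 0.916, -0.402, 0.0]
force: [-1.9, 1.2, 12.2]
finger_gap: 0.0002
```

Request:
move_arm --motion '[{"x":0,"y":0,"z":-2,"rx":0,"ry":0,"rz":0,"claw":1},{"x":0,"y":0,"z":-6,"rx":0,"ry":0,"rz":0,"claw":1},{"x":0,"y":0,"z":-15,"rx":0,"ry":0,"rz":0,"claw":1},{"x":-5,"y":0,"z":-30,"rx":0,"ry":0,"rz":0,"claw":1},{"x":-10,"y":0,"z":-50,"rx":0,"ry":0,"rz":0,"claw":1}]'

```text
time: 10.28
tool_pos: [0.4313, 0.0538, 0.0915]
ee_rot: [0.001, 0.916, -0.402, -0.001]
force: [0.2, -0.5, 0.0]
finger_gap: 0.0003
```

Request:
move_arm --motion '[{"x":-5,"y":-10,"z":-15,"rx":0,"ry":0,"rz":0,"claw":1},{"x":-10,"y":-20,"z":-30,"rx":0,"ry":0,"rz":0,"claw":1},{"x":-15,"y":-30,"z":-45,"rx":0,"ry":0,"rz":0,"claw":1},{"x":-20,"y":-40,"z":-50,"rx":0,"ry":0,"rz":0,"claw":1},{"x":-20,"y":-40,"z":-50,"rx":0,"ry":0,"rz":0,"claw":1}]'

```text
time: 10.7
tool_pos: [0.449, 0.098, 0.1424]
ee_rot: [-0.001, 0.916, -0.4, 0.001]
force: [0.3, 0.2, -0.5]
finger_gap: 0.0003
```

Run:
```python
from m import *
import pickle
s=sense();print(s['time'],s['tool_pos'],s['force'],np.abs(s['qd']).max())
d=grab('wrist','w10.png')
c,r,n,_=ring(d,(0,0,640,200));print(c,r,n,proj(d,(*c,.042)),proj(d,(*c,.104)))
a=pickle.load(open('top1.pkl','rb'))['frame'];t=grab('top')['frame']
f=cv2.cvtColor(np.hstack([d['frame'][:300,120:520],np.vstack([t[120:270,200:440],a[120:270,200:440]])]),cv2.COLOR_RGB2BGR)
cv2.imwrite('pics/c10.png',f)
```

```text
10.7 [0.44900312 0.0979973  0.1423989 ] [ 0.28056776  0.20495668 -0.4853391 ] 0.061687986404534316
[0.53461187 0.0156932 ] 0.03223353441835286 2246 [313.86485265  67.01662275] [309.9778588   38.93207316]
```

View pics/c10.png

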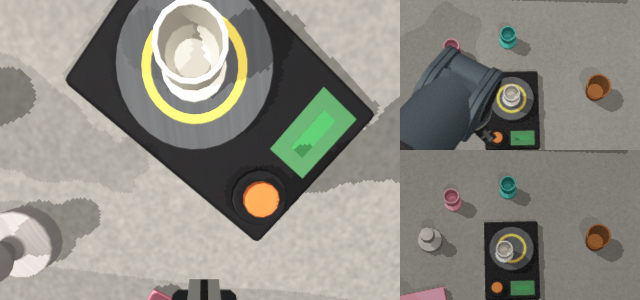

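The rim centre is seen at (310,38), against a predicted (310,39) for a perfectly centred cup. The key is up and nothing has moved, so I hand in.

```bash
python3 -c "
from h import *
print(job_done())"
```

```text
the job is handed in; nothing more can be done
None
```

I pushed the cup about 22 mm across the pan with the shut fingertips, low on its foot. Then I pressed the zero key to its stop, let go, backed off clear of everything and handed the job in at about 11 s. `job_done()` gave no verdict.

**Cup:** It stands upright with its foot inside the ring. Just after the push the wrist camera put it within about 0.5 mm of the pan's centre. In the last picture its rim was within about 1 pixel of where a centred cup's should be. One check in between read 3 mm off, but that reading mixed foot and rim pixels, so I left it out. Wrist force was about 1.5 N or less at the checks during the push.

**Key:** My camera estimate put the key's top too low (36–41 mm). The first press therefore hit the bottom stop at about 35 N, which was harder than intended. I lifted off and pressed again slowly: the spring force rose from 2.7 to 3.7 N, then 12 N at the stop. The last picture showed nothing touching the key, and it looked up again.

**Other things:** In the last pictures the amber glass stood where it was, and the tamper was in view and upright. The arm came near nothing else, but I did not re-measure the jug, mug, jar or portafilter.

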